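# Wet-brush ready: dip and extend the telescopic cleaning brush

## Task

Get the telescopic cleaning brush ready for the egg cooker: take it from its blue pot, dip its bristles into the steel measuring cup until they are all below the rim, then slide its neck well into the slot of the steel bracket so that the head is caught underneath. With the red button on the handle squeezed in, pull the handle straight up to its second stop (as far as it goes), and finish still gripping the handle, fully extended and upright in the bracket. Leave everything else standing where it is.

Things in the scene. Friction and masses are not known exactly. Their poses are not given: they have to be found in the camera images.
- brush: Telescopic brush, loose, upright in the pot, head down, 0.15 kg. Origin: centre of the bristle end when stowed; z up along it, x to the red button's face. White square handle sleeve 22 x 22 mm, z 70 to 200 mm; steel rod (neck) 10 mm thick, z 32 to 70; round head 28 mm wide, z 0 to 32 (yellow bristles 0 to 24, blue disc 24 to 32). This body is the handle; rod and head are the sliding stem.
- stem (a joint): How far rod and head have slid out of the handle, m: 0 stowed, 0.040 first stop, 0.080 second stop (hard end). A catch blocks it at 0 and 0.040 while the button is out; with it in (over 0.0035) it slides past both against 2.5 N friction, which also carries the head, so it stays where left. It comes out only if the head is held back while the handle is pulled.
- button (a joint): How far the red button is squeezed in, m: 0 out, 0.005 fully in (flush with the sleeve). Sprung, 5 N fully in, comes out when let go. A gripper closed across the sleeve along the brush's x axis (one pad on the button's face, one on the face behind it) keeps it in while it grips; a grip across y does not press it.
- button_spot (a point): Centre of the red button (14 mm wide, 20 mm tall, standing 5 mm out of the sleeve's +x face when out) on the sleeve's face: brush frame x = 11, z = 165 mm. The axis of the sleeve lies 11 mm behind it.
- brush_tip (a point): Centre of the bristle end (lowest point) of the head; moves with the stem.
- brush_neck (a point): Point on the rod's axis 3 mm above the top of the head, 35 mm above brush_tip; moves with the stem.
- pot: Small blue ceramic pot, 52 mm across, 50 mm tall, 4 mm wall, inner floor 6 mm up, loose, 0.45 kg; origin at the centre of its underside. The brush stands in it.
- cup: Round stainless steel measuring cup, empty, loose, 0.18 kg: 84 mm across the rim, 65 mm tall, 3 mm wall, inner floor 4 mm up; origin at the centre of its underside, z up. Flat handle at rim height reaching 95 mm along its +x.
- bracket: Fixed steel bracket; origin: centre of its underside. Plate x -35 to 35 mm, 80 wide in y, 60 to 65 mm above the shelf, on side walls (inner faces y = +-36) and a back wall (inner face x = 31). A 16 mm slot along x is open at the front (-x, flared lips to x = -51), ends at x = 8. The neck enters along +x, head below the plate, sleeve above: bristle end 5 to 25 mm above the shelf, 15 best.
- slot (a point): Middle of the bracket's slot at the seat: bracket frame (0, 0, 62.5 mm); the neck should come to stand near here (at most 26 mm short of it).
- timer: Bystander: red round kitchen timer, 68 mm across, 58 mm tall, loose; origin under its centre.
- grinder: Bystander: glass salt grinder with steel cap, 52 mm across, 118 mm tall, loose; origin under its centre.
- egg_cup: Bystander: white ceramic egg cup, 50 mm across, 62 mm tall, loose; origin under its centre.
- cooker: Bystander: white egg cooker with clear dome, 170 mm across, 155 mm tall, loose; origin under its centre.
There are look-alikes about, which are no part of the job. Of the things that look like the brush, the middle-sized one is meant.

How it is judged:
On the way, in this order (a step that is already met when the one before it is completed fails the run):
1. the held brush's bristles are down in the measuring cup (horizontal distance between brush_tip and cup below 0.036 m and z of brush_tip in the frame of cup below 0.044 m and contact force between the fingers and brush above 1.5 N), for 0.1 s.
2. the neck stands in the bracket's slot, head below the plate (x of brush_neck in the frame of bracket between -0.026 and 0.012 m and y of brush_neck in the frame of bracket between -0.01 and 0.01 m and z of brush_neck in the frame of bracket between 0.032 and 0.068 m and contact force between the fingers and brush above 1.5 N), for 0.1 s.
3. the handle is pulled out to the second stop, head caught in the bracket (all of step 2 and value of joint stem above 0.075 m), for 0.2 s.
At the end, for the whole second after the job is handed in: The gripper holds the handle (over 1.5 N), stem out over 75 of 80 mm, neck in the bracket's slot (at most 26 mm short of the seat), head under the plate and clear of the shelf, brush upright within 0.25 rad and still, all else upright (all of step 3 and angle between brush's own z axis and vertical below 0.25 rad and z of button_spot in the frame of bracket above 0.235 m and z of brush_tip in the frame of bracket above 0.004 m and linear speed of brush below 0.03 m/s and angle between each of pot, cup, timer, grinder, egg_cup, cooker's own z axis and vertical below 0.2 rad); the arm keeps its last pose, push and grip.
It fails at once if the brush pot or the measuring cup is pushed more than 4 cm away or tipped (distance of any of pot, cup from where it was at the start of the episode above 0.04 m or angle between any of pot, cup's own z axis and vertical above 0.5 rad).
It fails at once if the timer, salt grinder, egg cup or egg cooker is pushed more than 4 cm away or tipped (distance of any of timer, grinder, egg_cup, cooker from where it was at the start of the episode above 0.04 m or angle between any of timer, grinder, egg_cup, cooker's own z axis and vertical above 0.5 rad).
It also fails if it takes over 48 s, if anything falls off the work surface, if the arm or the gripper's body presses on something with over 40 N, if the wrist force passes 120 N, or if a joint passes its speed limit or range.

## Robot

A 6-joint arm with a two-finger parallel gripper is mounted at the origin on the work surface. World frame = base frame: x ahead of the robot, y to its left, z up, the work surface at z = 0. Lengths are in m, angles in rad, forces in N, time in s.
With the tool pointing down it reaches from about 0.375 to 0.975 m from the base axis. Payload 3.8 kg.
Tool frame: the origin (TCP) lies at the very end of the fingers, on their centre line; the grasp point (between the pads) lies 19 mm behind it; z points along the fingers, y is the line along which they close (so a half turn about z gives the same grasp; the last joint's range is limited). The gripper opens to 85 mm and grips with 20 to 120 N. Pads are 22 mm wide; open, the fingers measure 114 mm over their backs; the gripper's body (76 mm by 85 mm) begins 54 mm behind the grasp point. The pads swing forward as they close: fully open they stand 13 mm farther back than shut.
Start: joints at [1.16, 0.264, 1.604, -0, 1.274, -0.037], TCP at [0.246, 0.628, 0.231] pointing down, gripper open.
Joint ranges: [-2.63, 2.63], [-0.94, 2.18], [0.31, 2.57], [-1.31, 4.45], [0, 2.66], [-2.55, 2.55]. Speed limits (rad/s): [2.57, 2.57, 3.14, 3.14, 3.14, 3.14].

## Interface

Orientations are given as a rotation vector (axis times angle).
In Python, from workcell import bot gives the robot as it stands. The module is installed in compiled form; this text tells all that it offers.
- The arm moves only by the shell command python3 -m jog [OPENING] [FORCE], which reads ROWS from standard input. ROWS is 1 to 5 rows, parted by semicolons, with the numbers parted by commas; each row has 4 numbers: dx, dy, dz in m, then a turn about the tool's z in rad; each row shifts and turns the commanded pose from where the row before left it, along the tool's axes as they then stand; what a row does not reach is not made up. A row lasts 1/8 s, in which the tool goes at most 0.0625 m and 0.188 rad, less where a joint would pass 70% of its speed; a pose out of reach is approached as far as the arm can. OPENING is the opening from 0.0 (shut) to 1.0 (fully open), set as the command begins (- or left out keeps the last). The fingers move at their own pace and stop on an object; FORCE is the grip in N (left out, the last holds). Time passes only in rows, so rows that do not move let the fingers close. It prints the time, the measured TCP pose, the force, the opening and the grip force at its end. Input that does not fit is refused with a message, and nothing moves.
- bot.read_state(): the state, without advancing time (a new reading comes with each control period).
- bot.read_camera(name): name is "scene" or "top"; returns the picture (384x512x3 uint8, red, green, blue); there is no depth.
- bot.camera_info(name): a dict with "intrinsics" (3x3 intrinsics, pixels), "k1" (the pictures are not rectified: a ray, as slopes to the right and down, at radius r is drawn at 1 + k1 r^2 times it, then the intrinsics apply), "extrinsics" (4x4, takes a point from camera to world coordinates). Camera axes: x right, y down, z forward; pixel columns grow to the right and rows downward; lengths in m; the calibration is good to about 2 mm. A picture is of the moment at which its call begins. camera_info takes no time and is no camera call.
- bot.finish_job(): hands the job in; it is judged then, once.
Trained networks look in the newest picture that a camera, given by its name, has taken for a name from the list of things; names that differ only in an ending like _2 or _b are one class to them, and where a whole thing is asked for, a point or a joint stands for the part that bears it (a point fixed in the world has none). Each returns a list of dicts, best first, with "conf" (0 to 1); they miss things now and then, are a little off and sometimes report something else, mostly with a low value. They report only what shows in the picture. A call takes as long as a camera call. They do not tell look-alikes from the thing itself.
- bot.search_frame(camera, thing): "box" ([left, top, right, bottom] in pixels, round what is visible of it).
- bot.regions_of(camera, thing): "pixels" (384x512 bool, what is visible of it) and "box" ([left, top, right, bottom] in pixels, round what is visible of it).
- bot.spot_point(camera, thing): "pixel" ([row, column] in pixels: a listed point, or the origin of a listed thing).
The state is a dict: "time": time; "q": joint angles; "joint_vel": joint speeds; "joint_torque": joint torques, N m; "tool_pos": TCP position; "tcp_rot": TCP orientation; "wrist_force": force on the tool from outside, world axes, zero at the start; "torque": the same for the moment, N m; "width": opening from 0.0 (shut) to 1.0 (fully open); "grip_force": force on a finger pad.
Only numpy, scipy, OpenCV 4.12 (cv2) and the standard library are available. Lean on these libraries where they do the work, as an engineer would, in place of code of your own. Each camera call takes 0.05 s, during which the arm holds its last target. There are 200 camera calls.

## Working session

There is one attempt and no reset: what is moved stays moved. The work goes in short steps, Python scripts to look and compute and a shell command to move; the robot and the scene stay as the last step left them, time stands still between calls to the robot, and variables do not carry over. Pictures are saved under pics/ and viewed, at most 10 in all, crops included, and the job is handed in when it is done.

```bash
mkdir -p pics; cat > h.py <<'E'
import numpy as np, cv2
from workcell import bot
from scipy.spatial.transform import Rotation as R
def ray(cam,row,col):
    i=bot.camera_info(cam);K=np.array(i["intrinsics"]);T=np.array(i["extrinsics"])
    d=np.array([(col-K[0,2])/K[0,0],(row-K[1,2])/K[1,1]]);u=d.copy()
    for _ in range(30): u=d/(1+i["k1"]*(u@u))
    return T[:3,3],T[:3,:3]@np.array([u[0],u[1],1])
def atz(cam,row,col,z):
    o,d=ray(cam,row,col);return o+d*(z-o[2])/d[2]
def tri(r1,c1,r2,c2):
    (o,d),(p,e)=ray("scene",r1,c1),ray("top",r2,c2)
    s=np.linalg.lstsq(np.c_[d,-e],p-o,rcond=None)[0]
    a,b=o+s[0]*d,p+s[1]*e
    return (a+b)/2,np.linalg.norm(a-b)
def proj(cam,P):
    i=bot.camera_info(cam);K=np.array(i["intrinsics"]);T=np.array(i["extrinsics"])
    p=T[:3,:3].T@(np.array(P)-T[:3,3]);u=p[:2]/p[2];u=u*(1+i["k1"]*(u@u))
    return np.array([K[1,1]*u[1]+K[1,2],K[0,0]*u[0]+K[0,2]])
E
python3 - <<'E'
from h import *
np.set_printoptions(precision=4,suppress=True)
for c in("scene","top"):
    im=bot.read_camera(c);cv2.imwrite(f"pics/{c}0.png",cv2.resize(im[...,::-1],(800,600),interpolation=cv2.INTER_CUBIC));cv2.imwrite(f"{c}.png",im[...,::-1])
    print(c,bot.camera_info(c)["extrinsics"],bot.camera_info(c)["intrinsics"])
    for t in("brush","pot","cup","bracket"):
        print(t,[(np.round(b["box"]).tolist(),round(b["conf"],2)) for b in bot.search_frame(c,t)])
    for t in("button_spot","cup","bracket","slot","pot"):
        print(t,[(np.round(b["pixel"],1).tolist(),round(b["conf"],2)) for b in bot.spot_point(c,t)])
E
```

```text
scene [[ 0.8848  0.2701 -0.3798  1.0919]
 [ 0.466  -0.5024  0.7283 -0.8186]
 [ 0.0059 -0.8214 -0.5704  0.7651]
 [ 0.      0.      0.      1.    ]] [[348.1206   0.     257.5907]
 [  0.     348.1206 188.2833]
 [  0.       0.       1.    ]]
brush [([202.0, 184.0, 220.0, 264.0], 0.97), ([162.0, 226.0, 176.0, 264.0], 0.74), ([180.0, 191.0, 196.0, 240.0], 0.6)]
pot [([185.0, 227.0, 203.0, 249.0], 0.86)]
cup [([220.0, 185.0, 261.0, 214.0], 0.9)]
bracket [([254.0, 164.0, 279.0, 190.0], 0.58)]
button_spot [([201.5, 190.3], 0.75), ([202.9, 213.9], 0.67)]
cup [([205.7, 234.4], 0.6), ([314.3, 148.6], 0.16)]
bracket [([181.0, 264.7], 0.79), ([210.5, 303.9], 0.42)]
slot [([167.0, 261.6], 0.79)]
pot [([244.4, 191.9], 0.86)]
top [[-0.024  -0.9841  0.1761  0.4811]
 [-0.9997  0.0225 -0.0108 -0.0219]
 [ 0.0067 -0.1763 -0.9843  1.2008]
 [ 0.      0.      0.      1.    ]] [[382.2508   0.     264.6241]
 [  0.     382.2508 193.0555]
 [  0.       0.       1.    ]]
brush [([321.0, 192.0, 352.0, 214.0], 0.82), ([314.0, 232.0, 339.0, 244.0], 0.73)]
pot [([315.0, 230.0, 329.0, 247.0], 0.57)]
cup [([230.0, 214.0, 263.0, 253.0], 0.67)]
bracket [([169.0, 213.0, 198.0, 244.0], 0.81)]
button_spot [([195.6, 334.5], 0.78), ([232.5, 329.6], 0.66), ([241.1, 354.5], 0.44)]
cup [([241.4, 249.5], 0.86)]
bracket [([228.8, 187.0], 0.92), ([221.2, 185.4], 0.17)]
slot [([225.2, 181.4], 0.87), ([237.6, 319.8], 0.53)]
pot [([160.6, 292.3], 0.66)]
```

View pics/scene0.png

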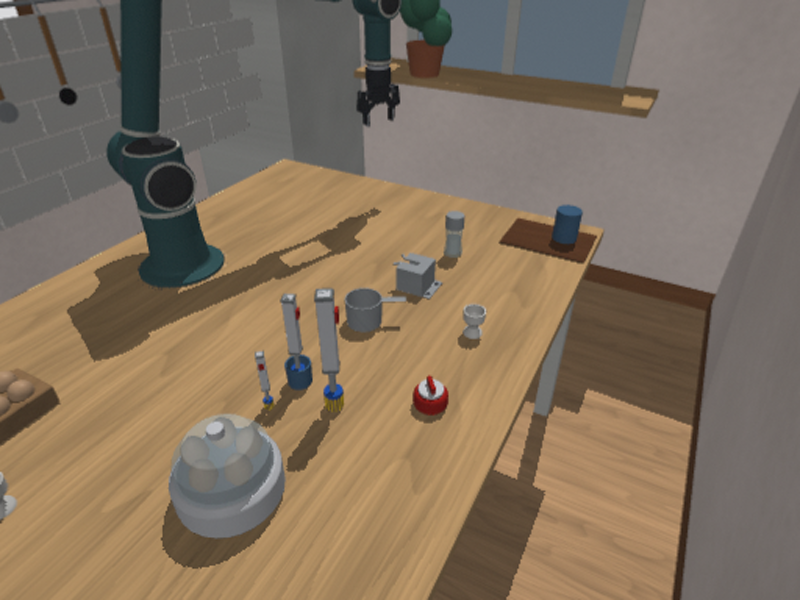

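View pics/top0.png

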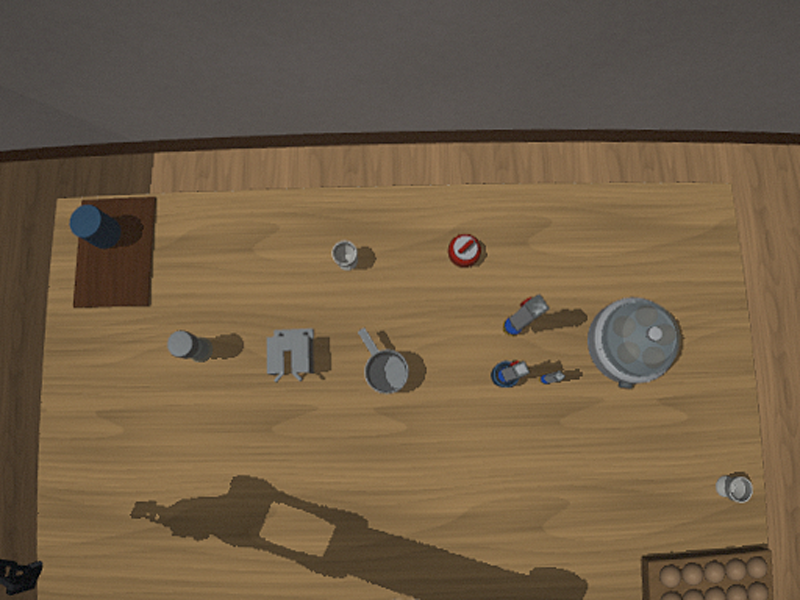

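The scene shows three brush look-alikes (800×600 px): the small one at (263,380), the middle one in the blue pot at (294,335), and the large one at (330,350). The one at (294,335) fits, because it is middle-sized and stands in the blue pot. The cup is at (364,310) and the bracket at (416,275). I'll confirm in one crop.

```bash
python3 - <<'E'
from h import *
np.set_printoptions(precision=4,suppress=True)
s=cv2.imread("scene.png");t=cv2.imread("top.png")
a=cv2.resize(s[180:270,155:235],(400,450),interpolation=cv2.INTER_NEAREST)
b=cv2.resize(t[185:255,305:375],(400,400),interpolation=cv2.INTER_NEAREST)
b=cv2.copyMakeBorder(b,0,50,0,0,cv2.BORDER_CONSTANT)
cv2.imwrite("pics/crop1.png",np.hstack([a,b]))
c=cv2.resize(t[200:260,165:270],(800,457),interpolation=cv2.INTER_NEAREST);cv2.imwrite("pics/crop2.png",c)
print("btn",tri(201.5,190.3,232.5,329.6)); print("cup",tri(205.7,234.4,241.4,249.5)); print("brk",tri(181,264.7,228.8,187),"slot",tri(167,261.6,225.2,181.4))
E
```

```text
btn (array([ 0.5546, -0.2057,  0.1676]), np.float64(0.0033680860359753297))
cup (array([ 0.5507,  0.0209, -0.0041]), np.float64(0.017020784373883092))
brk (array([0.5865, 0.2115, 0.0039]), np.float64(0.0005495435345613923)) slot (array([0.5834, 0.2095, 0.0712]), np.float64(0.020019392949156417))
```

View pics/crop1.png

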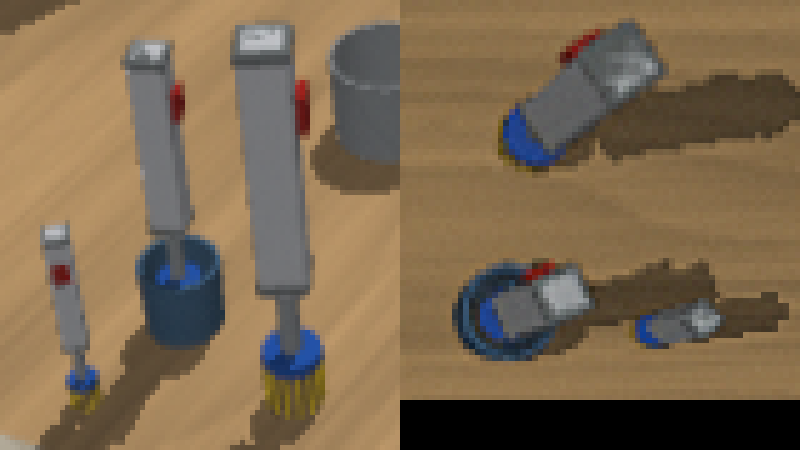

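View pics/crop2.png

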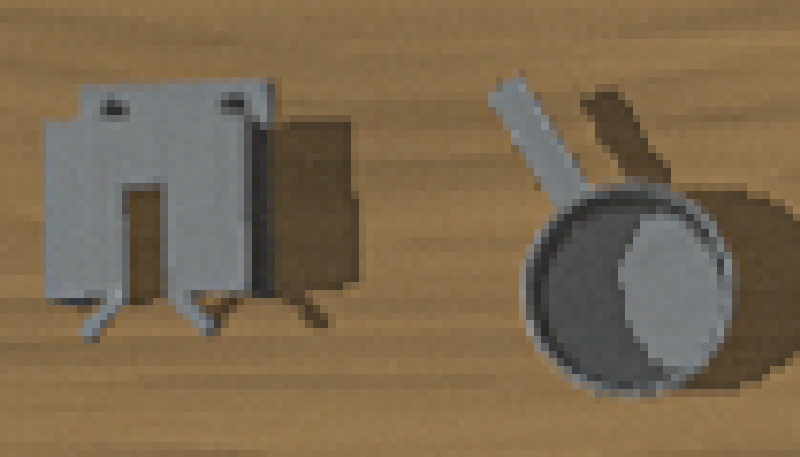

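The crop confirms it: the middle-sized brush is the one in the blue pot (scene handle top at px (185,190), top view (334,236)). Its red button faces roughly world +x. Next I work out the poses.

```bash
python3 - <<'E'
from h import *
from scipy.optimize import least_squares
np.set_printoptions(precision=4,suppress=True)
C=lambda x,y:(200+y/7.62-.5,165+x/7.62-.5)
B=lambda x,y:(185+y/5.714-.5,305+(x-400)/5.714-.5)
print("cup rim",atz("top",*C(630,289),.065))
print("brush top",atz("top",*B(567,290),.206), tri(189.9,184.6,*B(567,290)))
print("big top",atz("top",*B(622,56),.26),atz("top",*B(532,140),.03), "pot rim",atz("top",*B(505,311),.05))
px=[C(45,300),C(248,294),C(122,184),C(166,184),C(122,294),C(166,296)]
M=[(-35,40),(-35,-40),(8,8),(8,-8),(-35,8),(-35,-8)]
def f(p):
    c,s=np.cos(p[2]),np.sin(p[2])
    return np.concatenate([proj("top",(p[0]+(c*x-s*y)/1e3,p[1]+(s*x+c*y)/1e3,.065))-q for (x,y),q in zip(M,px)])
r=least_squares(f,[.58,.21,0]);print("bracket",r.x,r.fun)
# yaw of brush from handle-top quad: corners
q=[atz("top",*B(*c),.206) for c in((535,278),(580,265),(593,302),(548,316))]
print("corners",*q);print("edges",[np.degrees(np.arctan2(*(q[(i+1)%4]-q[i])[[1,0]])) for i in range(4)])
s=bot.read_state();print(s["tool_pos"],R.from_rotvec(s["tcp_rot"]).as_matrix(),s["wrist_force"],s["time"])
# project axis check
for z in(.006,.206):print(z,proj("scene",(.5436,-.2085,z)),proj("top",(.5436,-.2085,z)))
E
```

```text
cup rim [0.552  0.0205 0.065 ]
brush top [ 0.5431 -0.2104  0.206 ] (array([ 0.5438, -0.2096,  0.2068]), np.float64(0.0019935654623037566))
big top [ 0.6417 -0.2301  0.26  ] [ 0.6359 -0.2289  0.03  ] pot rim [ 0.5427 -0.2065  0.05  ]
bracket [0.5883 0.2104 0.0119] [-0.2295 -0.1907 -0.235  -0.1719  0.2804  0.3016  0.1145 -0.1702  0.248
  0.3374 -0.173  -0.1042]
corners [ 0.549 -0.196  0.206] [ 0.5544 -0.217   0.206 ] [ 0.5373 -0.2221  0.206 ] [ 0.5315 -0.2011  0.206 ]
edges [np.float64(-75.71208973102554), np.float64(-163.32668674937705), np.float64(105.3370763814397), np.float64(16.345310581581224)]
[0.2465 0.6284 0.2313] [[-0.931   0.3651  0.    ]
 [ 0.3651  0.931   0.    ]
 [-0.      0.     -1.    ]] [0.499  0.2562 0.6214] 1.0
0.006 [242.4508 191.7523] [239.4459 321.2992]
0.206 [189.9339 184.449 ] [235.0876 332.9924]
```

```bash
echo '0,0,-0.014,0.184;0,0,-0.014,0.184;0,0,-0.014,0.184;0,0,-0.014,0.183;0,0,-0.014,0.183' | python3 -m jog 0.65 80; for i in 1; do echo '-0.059,0.0036,0,0;-0.059,0.0036,0,0;-0.059,0.0036,0,0;-0.059,0.0036,0,0;-0.059,0.0036,0,0' | python3 -m jog; done
echo '-0.059,0.0036,0,0;-0.059,0.0036,0,0;-0.059,0.0036,0,0;-0.059,0.0036,0,0;-0.059,0.0036,0,0' | python3 -m jog
echo '-0.059,0.0036,0,0;-0.059,0.0036,0,0;-0.059,0.0036,0,0;-0.059,0.0036,0,0;0,0,0,0' | python3 -m jog
python3 -c "
from h import *
s=bot.read_state();M=R.from_rotvec(s['tcp_rot']).as_matrix();print(M.round(3),s['tool_pos'],M.T@(np.array([.5433,-.2097,.29])-s['tool_pos']))"
```

```text
time: 1.62
tool_pos: [0.2465, 0.6284, 0.3018]
tcp_rot: [-1.899, -2.503, -0.0]
wrist_force: [-0.3, -0.6, -0.4]
width: 0.647
grip_force: 0.0
time: 2.25
tool_pos: [0.3454, 0.348, 0.3015]
tcp_rot: [1.89, 2.509, 0.001]
wrist_force: [1.8, 0.1, 0.6]
width: 0.649
grip_force: 0.0
time: 2.88
tool_pos: [0.4439, 0.0693, 0.3018]
tcp_rot: [1.89, 2.508, 0.002]
wrist_force: [0.6, 0.5, 0.4]
width: 0.651
grip_force: 0.0
time: 3.5
tool_pos: [0.523, -0.1554, 0.3008]
tcp_rot: [1.897, 2.504, -0.001]
wrist_force: [-0.2, -0.3, -0.4]
width: 0.652
grip_force: 0.0
[[-0.271  0.963 -0.   ]
 [ 0.963  0.271 -0.001]
 [-0.001 -0.001 -1.   ]] [ 0.52297892 -0.15542731  0.30084749] [-0.05773963  0.00488122  0.01088335]
```

```bash
echo '-0.0578,0.0049,0,0;0,0,0,0;0,0,0.05,0;0,0,0.05,0;0,0,0.049,0' | python3 -m jog
python3 - <<'E'
from h import *
a=bot.read_camera("scene");b=bot.read_camera("top")
a=cv2.resize(a[160:260,150:240],(405,450));b=cv2.resize(b[190:260,290:360],(395,450))
cv2.imwrite("pics/g1.png",np.hstack([a,b])[...,::-1])
E
```

```text
time: 4.12
tool_pos: [0.5427, -0.2041, 0.1513]
tcp_rot: [1.89, 2.509, 0.001]
wrist_force: [0.4, -0.4, -0.8]
width: 0.651
grip_force: 0.0
```

View pics/g1.png

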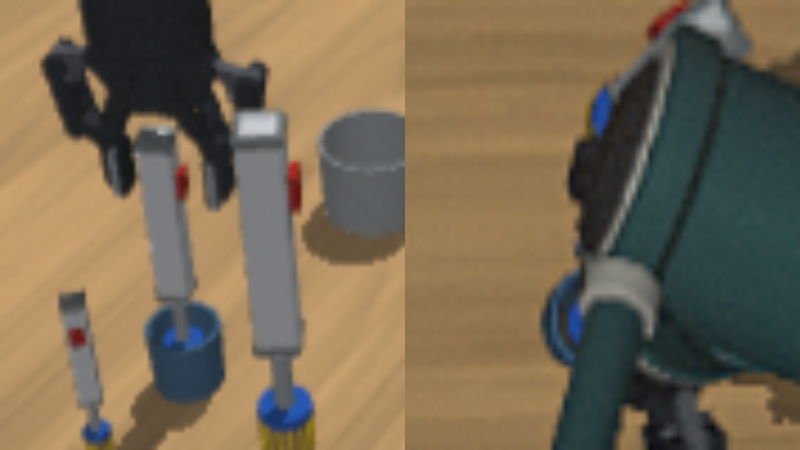

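The fingers straddle the middle handle, with the button (px (182,183) in the crop) between the pads. I shift the last 5 mm and close.

```bash
echo '-0.005,0,0,0;0,0,0,0' | python3 -m jog; echo '0,0,0,0;0,0,0,0;0,0,0,0;0,0,0,0' | python3 -m jog 0 80; echo '0,0,-0.02,0;0,0,-0.03,0;0,0,-0.04,0;0,0,0,0' | python3 -m jog
python3 - <<'E'
from h import *
np.set_printoptions(precision=4,suppress=True)
a=bot.read_camera("scene");b=bot.read_camera("top")
s=bot.read_state();p=s['tool_pos'];print(p,s['wrist_force'],s['width'])
for z in(.019,-.146):print(proj("scene",(p[0],p[1],p[2]+z)))
a=cv2.resize(a[140:260,150:240],(450,600));cv2.imwrite("pics/g2.png",a[...,::-1])
E
```

```text
time: 4.47
tool_pos: [0.5467, -0.2116, 0.1558]
tcp_rot: [1.887, 2.505, 0.002]
wrist_force: [-0.1, 0.6, 0.5]
width: 0.648
grip_force: 0.0
time: 4.97
tool_pos: [0.5444, -0.2117, 0.1544]
tcp_rot: [1.89, 2.508, -0.002]
wrist_force: [-2.5, 0.3, 7.7]
width: 0.252
grip_force: 76.2
time: 5.48
tool_pos: [0.5472, -0.2119, 0.2478]
tcp_rot: [1.886, 2.501, 0.004]
wrist_force: [0.6, 0.1, -1.0]
width: 0.25
grip_force: 77.1
[ 0.5446 -0.2108  0.2429] [-0.0529  0.001  -2.8426] 0.2516496158769441
[173.4638 181.8552]
[220.5563 188.4353]
```

View pics/g2.png

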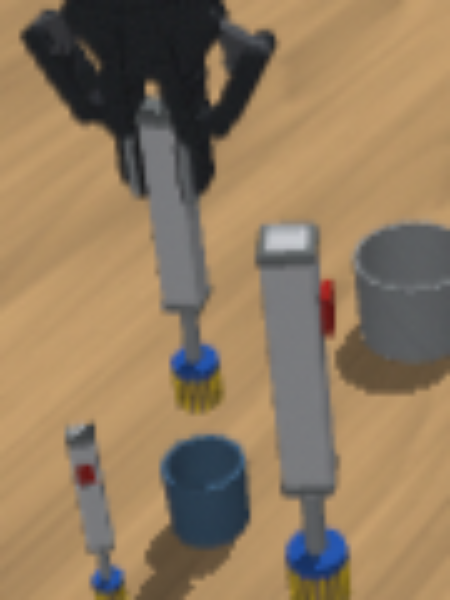

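The brush is out of the pot, button flush (opening 21 mm). Its tip is at crop px (198,405), 146 mm below the TCP as expected. Now to the cup.

```bash
echo '0.044,0.014,0,0;0.044,0.014,0,0;0.044,0.014,0,0;0.044,0.014,0,0;0.044,0.014,0,0' | python3 -m jog; echo '0,0,0,0;0,0,0,0' | python3 -m jog
python3 -c "
from h import *
s=bot.read_state();M=R.from_rotvec(s['tcp_rot']).as_matrix();print(s['tool_pos'],s['wrist_force'],M.T@(np.array([.5515,.0207,.172])-s['tool_pos']))
a=bot.read_camera('scene')
cv2.imwrite('pics/c1.png',cv2.resize(a[120:240,190:290],(500,600))[...,::-1])"
```

```text
time: 6.2
tool_pos: [0.5496, 0.0215, 0.24]
tcp_rot: [-1.889, -2.506, 0.003]
wrist_force: [0.3, 0.3, -1.4]
width: 0.251
grip_force: 77.0
time: 6.45
tool_pos: [0.5501, 0.0199, 0.2406]
tcp_rot: [-1.889, -2.508, 0.003]
wrist_force: [0.1, -0.3, -2.2]
width: 0.248
grip_force: 77.6
[0.5501437  0.01987924 0.24064806] [ 0.09164304 -0.25016209 -2.17340735] [0.00039725 0.00173219 0.06864336]
```

View pics/c1.png

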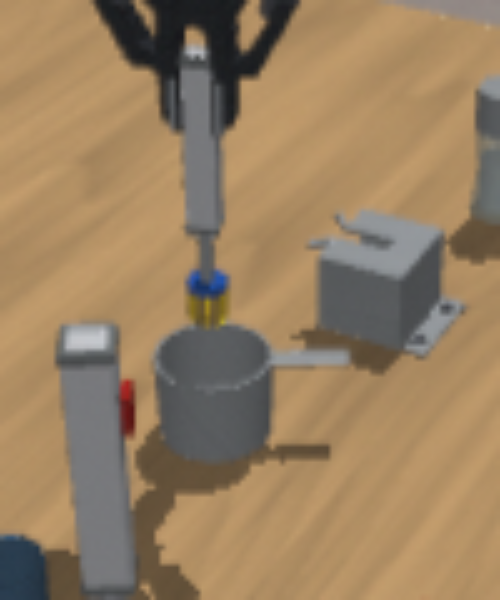

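The bristles (px (208,305)) hang centred over the cup mouth. Dip, lift, and go to the front of the bracket.

```bash
echo '0,0.0015,0.025,0;0,0,0.025,0;0,0,0.019,0;0,0,0,0;0,0,0,0' | python3 -m jog;echo '0,0,0,0;0,0,-0.03,0;0,0,-0.04,0;0,0,0,0' | python3 -m jog; echo '0.0394,0,0,0;0.0394,0,0,0;0.0394,0,0,0;0.0394,-0.0014,0,0;0.0394,-0.0014,0,0' | python3 -m jog; echo '0,0,0,0;0,0,0,0' | python3 -m jog
python3 -c "
from h import *
s=bot.read_state();M=R.from_rotvec(s['tcp_rot']).as_matrix();print(s['tool_pos'],M.T@(np.array([.495,.2093,.161])-s['tool_pos']))
a=bot.read_camera('scene');b=bot.read_camera('top')
a=cv2.resize(a[120:220,210:300],(405,450));b=cv2.resize(b[195:265,160:230],(395,450))
cv2.imwrite('pics/b1.png',np.hstack([a,b])[...,::-1])"
```

```text
time: 7.12
tool_pos: [0.5531, 0.0199, 0.174]
tcp_rot: [1.891, 2.507, 0.001]
wrist_force: [0.3, 0.2, -2.4]
width: 0.251
grip_force: 77.6
time: 7.62
tool_pos: [0.5559, 0.0204, 0.2488]
tcp_rot: [1.886, 2.502, 0.01]
wrist_force: [0.5, 0.3, -2.1]
width: 0.247
grip_force: 78.0
time: 8.25
tool_pos: [0.4947, 0.2101, 0.2424]
tcp_rot: [-1.891, -2.509, 0.001]
wrist_force: [0.1, -1.5, -1.5]
width: 0.247
grip_force: 77.9
time: 8.5
tool_pos: [0.4953, 0.2087, 0.2426]
tcp_rot: [1.89, 2.51, -0.002]
wrist_force: [0.7, -0.4, -1.8]
width: 0.25
grip_force: 77.7
[0.49531802 0.20871998 0.24262847] [ 7.03733655e-04 -7.76557974e-05  8.16280835e-02]
```

View pics/b1.png

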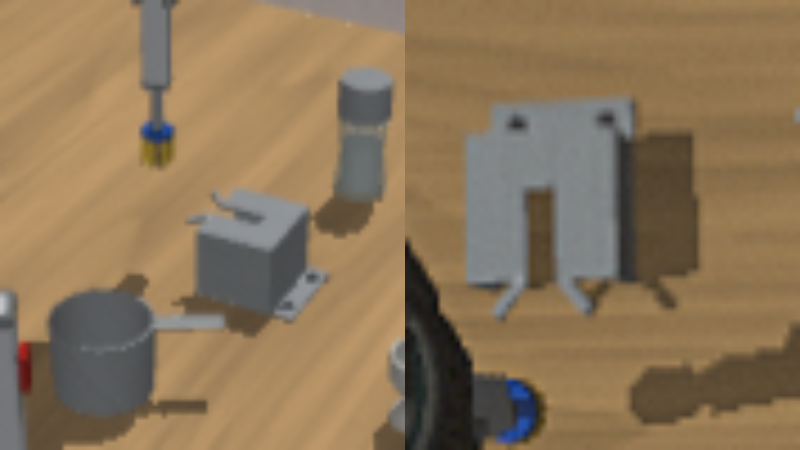

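```bash
python3 -c "
from h import *
for z in(.097,.121,.129):print(proj('top',(.4953,.2087,z)),proj('top',(.4953,.2227,z)),proj('top',(.4953,.1947,z))[1])
print(160+(543-405)/5.643, 160+138/5.643)"; echo '0,0,0.04,0;0,0,0.0416,0;0,0,0,0;0,0,0,0' | python3 -m jog
```

```text
[257.82225401 181.59261335] [257.89437656 176.76520377] 186.42884527914677
[257.73817063 179.82492406] [257.81089712 174.89396848] 184.76532641927727
[257.70923328 179.21841146] [257.78215738 174.25196769] 184.1945229830075
184.45507708665605 184.45507708665605
time: 9.1
tool_pos: [0.4967, 0.2087, 0.163]
tcp_rot: [1.892, 2.507, 0.002]
wrist_force: [0.4, -0.4, -1.7]
width: 0.249
grip_force: 77.9
```

```bash
echo '-0.0058,0.022,0,0;-0.0058,0.022,0,0' | python3 -m jog; echo '-0.0058,0.022,0,0;-0.0058,0.022,0,0;0,0,0,0;0,0,0,0' | python3 -m jog
python3 -c "
from h import *
s=bot.read_state();print(s['tool_pos'],s['wrist_force'])
a=bot.read_camera('scene');bot.read_camera('top')
cv2.imwrite('pics/b2.png',cv2.resize(a[120:220,220:300],(480,600))[...,::-1])"
```

```text
time: 9.35
tool_pos: [0.5437, 0.2104, 0.165]
tcp_rot: [1.889, 2.506, 0.007]
wrist_force: [0.2, -0.6, -1.5]
width: 0.249
grip_force: 78.2
time: 9.85
tool_pos: [0.5881, 0.2104, 0.1638]
tcp_rot: [1.889, 2.506, 0.004]
wrist_force: [2.1, -4.6, -0.8]
width: 0.245
grip_force: 78.7
[0.5881496  0.21037964 0.16377357] [ 2.12057729 -4.58593691 -0.81209991]
```

View pics/b2.png

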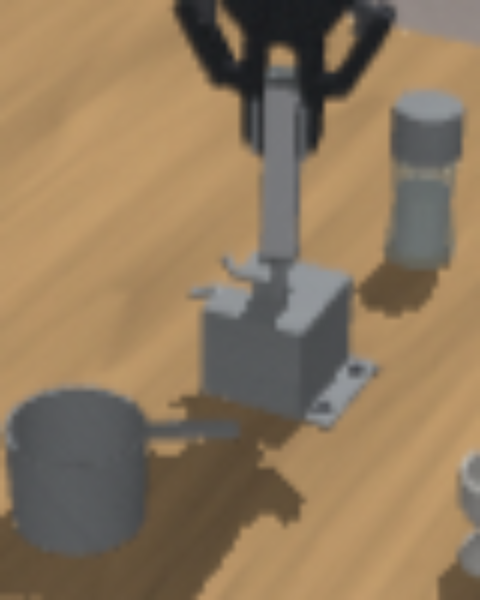

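The neck (px (275,275)) stands in the slot with the sleeve above the plate. There is slight side contact, so I ease 1.5 mm and pull up.

```bash
echo '-0.0014,-0.0004,0,0;0,0,-0.01,0;0,0,-0.015,0;0,0,0,0' | python3 -m jog - 110; echo '0,0,-0.02,0;0,0,-0.02,0;0,0,0,0' | python3 -m jog; echo '0,0,-0.015,0;0,0,-0.01,0;0,0,0,0;0,0,0,0' | python3 -m jog
```

```text
time: 10.45
tool_pos: [0.5869, 0.2099, 0.1886]
tcp_rot: [1.89, 2.508, 0.002]
wrist_force: [-0.7, -2.3, -1.4]
width: 0.244
grip_force: 108.1
time: 10.82
tool_pos: [0.5883, 0.21, 0.2303]
tcp_rot: [1.889, 2.506, 0.007]
wrist_force: [0.5, -1.0, -0.9]
width: 0.242
grip_force: 108.3
time: 11.32
tool_pos: [0.5868, 0.2096, 0.2519]
tcp_rot: [1.891, 2.509, 0.001]
wrist_force: [0.3, -0.6, -2.0]
width: 0.242
grip_force: 108.4
```

```bash
echo '0,0,-0.003,0;0,0,0,0' | python3 -m jog; echo '0,0,-0.002,0;0,0,0,0' | python3 -m jog; echo '0,0,-0.002,0;0,0,0,0' | python3 -m jog
python3 -c "
from h import *
a=bot.read_camera('scene');s=bot.read_state();p=s['tool_pos'];print(p,s['wrist_force'],proj('scene',(p[0],p[1],p[2]-.076)),proj('scene',(p[0],p[1],p[2]+.054)))
cv2.imwrite('pics/e1.png',cv2.resize(a[90:200,220:300],(436,600))[...,::-1])"
```

```text
time: 11.58
tool_pos: [0.5865, 0.2094, 0.2546]
tcp_rot: [-1.891, -2.509, 0.001]
wrist_force: [0.6, 0.3, -1.6]
width: 0.244
grip_force: 108.3
time: 11.82
tool_pos: [0.5865, 0.2094, 0.2564]
tcp_rot: [-1.891, -2.508, 0.001]
wrist_force: [0.1, -0.4, -3.6]
width: 0.238
grip_force: 107.9
time: 12.08
tool_pos: [0.5862, 0.2091, 0.2567]
tcp_rot: [-1.89, -2.508, 0.003]
wrist_force: [2.4, 0.8, -14.0]
width: 0.243
grip_force: 108.0
[0.58612364 0.20911987 0.25667828] [  1.95711876   0.59474164 -15.10721733] [141.02700216 265.24619237] [107.11265355 265.94339891]
```

View pics/e1.png

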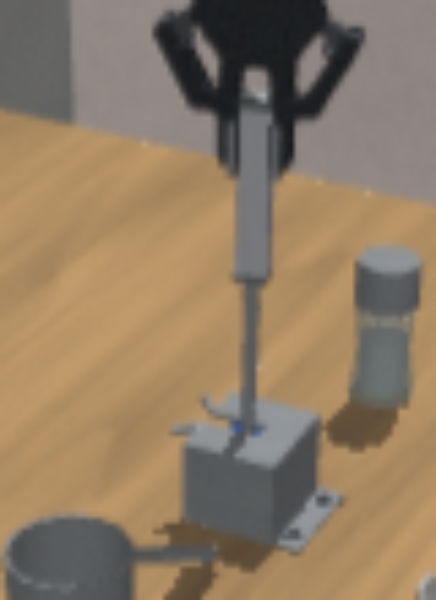

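The handle is fully extended: hard stop with 14 N at TCP z 0.257 as predicted, sleeve end at px (252,280) with no slip, and the blue head caught under the plate. Hold briefly and hand in.

```bash
echo '0,0,0,0;0,0,0,0;0,0,0,0' | python3 -m jog; python3 -c "
from h import *
print(bot.finish_job())"
```

```text
time: 12.5
tool_pos: [0.586, 0.2091, 0.2568]
tcp_rot: [-1.89, -2.508, 0.003]
wrist_force: [3.3, 0.3, -22.9]
width: 0.243
grip_force: 108.0
the job is handed in; nothing more can be done
None
```

The job is handed in at 12.5 s: I dipped the middle-sized brush in the cup, slid its neck into the bracket slot and pulled the handle to its hard stop with the button held in, and the gripper still holds it upright; the hand-in returned no verdict.

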